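Pack the bracket kit tray

ROBOT

A 6-joint arm with a two-finger parallel gripper is mounted at the origin on the work surface. World frame = base frame: x ahead of the robot, y to its left, z up, the work surface at z = 0. Lengths are in m, angles in rad, forces in N, time in s.
With the tool pointing down it reaches from about 0.425 to 0.95 m from the base axis. Payload 3.5 kg.
Tool frame: the origin (TCP) lies at the very end of the fingers, on their centre line; the grasp point (between the pads) lies 19 mm behind it; z points along the fingers, y is the line along which they close (so a half turn about z gives the same grasp; the last joint's range is limited). The gripper opens to 85 mm and grips with 20 to 120 N. Pads are 22 mm wide; open, the fingers measure 114 mm over their backs; the gripper's body (76 mm by 85 mm) begins 54 mm behind the grasp point. The pads swing forward as they close: fully open they stand 13 mm farther back than shut.
Start: joints at [-1.317, 0.286, 1.577, -0, 1.279, -0.15], TCP at [0.265, -0.621, 0.231] pointing down, gripper open.
Joint ranges: [-2.77, 2.77], [-0.9, 2.22], [0.21, 2.48], [-1.53, 4.67], [0.24, 2.81], [-2.84, 2.84]. Speed limits (rad/s): [2.79, 2.79, 3.14, 3.14, 3.14, 3.14].

INTERFACE

Orientations are given as a unit quaternion [x, y, z, w].
In Python, from plant import ctrl gives the robot as it stands.
- The arm moves only by the shell command python3 inch.py 'ROWS' [FORCE]. ROWS is a JSON list of rows, 1 to 10 of them, each of 7 numbers: dx, dy, dz in cm, then a rotation vector rx, ry, rz in units of 0.1 rad, then the opening from 0.0 (shut) to 1.0 (fully open); each row is the pose to reach, as a shift and turn from the pose commanded when the command began, along the tool's axes at that moment; what a row does not reach only later rows make up. A row lasts 1/8 s, in which the tool goes at most 0.0625 m and 0.188 rad, less where a joint would pass 70% of its speed; a pose out of reach is approached as far as the arm can. The fingers move at their own pace and stop on an object; FORCE is the grip in N (left out, the last holds). Time passes only in rows, so rows that do not move let the fingers close. It prints the time, the measured TCP pose, the force, the opening and the grip force at its end. Input that does not fit is refused with a message, and nothing moves.
- ctrl.get_state(): the state, without advancing time (a new reading comes with each control period).
- ctrl.read_camera(name): name is "side" or "top"; returns a dict with "pixels" (480x640x3 uint8, red, green, blue), "camera_matrix" (3x3 intrinsics, pixels), "xyz" and "orientation" of the camera in the world. Camera axes: x right, y down, z forward; pixel columns grow to the right and rows downward; lengths in m; the calibration is good to about 2 mm. A picture is of the moment at which its call begins. There is no depth.
- ctrl.sign_off(): hands the job in; it is judged then, once.
The state is a dict: "time": time; "qpos": joint angles; "dq": joint speeds; "joint_efforts": joint torques, N m; "eef_pos": TCP position; "tcp_rot": TCP orientation; "contact_force": force on the tool from outside, world axes, zero at the start; "wrist_torque": the same for the moment, N m; "opening": opening from 0.0 (shut) to 1.0 (fully open); "finger_force": force on a finger pad.
Only numpy, scipy, OpenCV 4.12 (cv2) and the standard library are available. Lean on these libraries where they do the work, as an engineer would, in place of code of your own. Each camera call takes 0.05 s, during which the arm holds its last target. There are 200 camera calls.

TASK

Finish packing the grey kit tray: lay the long narrow strap flat in the long narrow compartment, and lay the wide plate flat in the wide compartment so that its large hole drops over the steel locating pin (nudge it until it goes down if it catches). Set both parts down on the compartment floors rather than dropping them in, and leave the hubs, tape, wrench and marker where they are.

Things in the scene. Friction and masses are not known exactly. Their poses are not given: they have to be found in the camera images.
- tray: fixed grey kit tray with black floors, 270 (x) x 190 (y) mm; origin: centre of its underside. Compartment floors 12 mm up, rib tops 24 mm. A finger channel (x -75 to -15 mm, floor 6 mm up) crosses both long compartments in y at mid-length, open at the sides, for fingers beside a part held at mid-length. Land between them 54 mm. At the +x end two 78 x 75 mm hub pockets, not for these
- strap_bed (a point): centre of the floor of the narrow compartment, 160 x 38 mm, long side along the tray's x; lies at tray (-45, 58, 12) mm; axes as the tray's
- plate_bed (a point): centre of the floor of the wide compartment, 132 x 60 mm, long side along the tray's x; lies at tray (-45, -45, 12) mm; axes as the tray's
- pin (a point): foot of the steel locating pin, on its axis at floor level, in the +x half of the wide compartment, 40 mm from the compartment's centre at tray (-5, -45, 12) mm; pin 12 mm diameter, 18 mm tall, its top 4.5 mm tapering to 6 mm diameter; it stands 6 mm above the ribs
- plate: loose flat steel plate 120 (x) x 50 (y) x 8 mm, about 0.3 kg, lying on the table; origin at the centre of its underside, z up. One large through hole 16 mm across near its +x end, two small 8 mm holes near its -x end. It goes in with its +x along the tray's +x
- plate_hole (a point): centre of the large hole at the plate's underside, plate (40, 0, 0) mm
- strap: loose flat steel strap 150 (x) x 30 (y) x 8 mm, about 0.25 kg, lying on the table, with one 10 mm hole near each end; origin at the centre of its underside, z up; both ends are alike, so either way round is right
- hub_tray: loose dark steel flanged hub, 62 mm across, 34 mm high, already standing in the tray's +x, +y pocket; origin under its centre; to be left alone
- hub_left: loose dark flanged hub of the same size on the table at the left; origin under its centre; to be left alone
- hub_far: loose bright flanged hub of the same size on the table beyond the parts; origin under its centre; to be left alone
- tape: loose roll of packing tape, 90 mm across, 48 mm high, lying flat; origin under its centre; to be left alone
- wrench: loose steel wrench 170 mm long, lying beyond the parts; origin at the middle of its underside; to be left alone
- marker: loose black marker 125 mm long, 16 mm thick, lying on the table; origin under its middle; to be left alone

How it is judged:
At the end, for the whole second after the job is handed in: Both parts lie at rest, flat on their floors (2.5 mm in height, 0.05 rad of level): the plate's large hole over the pin (centres within 4 mm), its length along the tray within 0.1 rad; the strap centred in its compartment to 9 mm lengthwise, 7 mm across and 0.12 rad (z of plate in the frame of plate_bed between -0.0025 and 0.0025 m and angle between plate's own z axis and vertical below 0.05 rad and horizontal distance between plate_hole and pin below 0.004 m and angle between the x axis of plate and the x axis of tray, either way round below 0.1 rad and z of strap in the frame of strap_bed between -0.0025 and 0.0025 m and x of strap in the frame of strap_bed between -0.009 and 0.009 m and y of strap in the frame of strap_bed between -0.007 and 0.007 m and angle between the z axis of strap and the z axis of tray, either way round below 0.05 rad and angle between the x axis of strap and the x axis of tray, either way round below 0.12 rad and linear speed of each of plate, strap below 0.02 m/s and angular speed of each of plate, strap below 0.1 rad/s); the robot touches nothing.
It fails at once if the plate is dropped or thrown (faster than 0.6 m/s out of the fingers, a free fall of about 18 mm) (linear speed of plate above 0.6 m/s and not (contact force between the fingers and plate above 0.05 N)).
It fails at once if the strap is dropped or thrown (faster than 0.6 m/s out of the fingers, a free fall of about 18 mm) (linear speed of strap above 0.6 m/s and not (contact force between the fingers and strap above 0.05 N)).
It fails at once if a hub, the tape, the wrench or the marker is moved more than 30 mm (distance of any of hub_tray, hub_left, hub_far, tape, wrench, marker from where it was at the start of the episode above 0.03 m).
It also fails if it takes over 66 s, if anything falls off the work surface, if the arm or the gripper's body presses on something with over 40 N, if the wrist force passes 120 N, or if a joint passes its speed limit or range.

## Working session

There is one attempt and no reset: what is moved stays moved. The work goes in short steps, Python scripts to look and compute and a shell command to move; the robot and the scene stay as the last step left them, time stands still between calls to the robot, and variables do not carry over. Pictures are saved under pics/ and viewed, at most 14 in all, crops included, and the job is handed in when it is done.

```bash
ls; mkdir -p pics; python3 - <<'E'
from plant import ctrl
import cv2
for n in("top","side"):
    c=ctrl.read_camera(n); cv2.imwrite(f"pics/{n}0.png",c["pixels"][:,:,::-1]); print(n,c["camera_matrix"],c["xyz"],c["orientation"])
print(ctrl.get_state())
E
```

```text
inch.py
pics
plant.py
top [[616.94156703   0.         311.66182699]
 [  0.         616.94156703 240.18227719]
 [  0.           0.           1.        ]] [0.36013083 0.10248906 1.22362055] [-0.70375701  0.70671982 -0.05527542  0.04709353]
side [[568.91493396   0.         325.46065082]
 [  0.         568.91493396 240.92805672]
 [  0.           0.           1.        ]] [0.19988795 0.94452101 0.83065099] [-0.18549742  0.88830214 -0.4121369   0.08156705]
{'time': 0.1, 'qpos': array([-1.31697998e+00,  2.87064980e-01,  1.57805059e+00,  1.45923152e-05,
        1.27860663e+00, -1.49989202e-01]), 'dq': array([ 0.00029029, -0.0006092 , -0.00296936,  0.00106788, -0.00053447,
        0.00050411]), 'joint_efforts': array([ 1.27496223e-03, -4.07294226e+01, -2.93697685e+01, -7.72364751e-05,
        3.39983788e-03,  8.87222882e-07]), 'eef_pos': array([ 0.26510556, -0.62010554,  0.23008275]), 'tcp_rot': array([ 9.79686649e-01,  2.00531633e-01, -4.82761540e-05, -1.06370237e-03]), 'contact_force': array([-0.5305396 , -0.63378235,  0.09181118]), 'wrist_torque': array([-0.02468282, -0.01673207, -0.02003629]), 'finger_force': 0.0, 'opening': 0.9999074651694096}
```

View pics/top0.png

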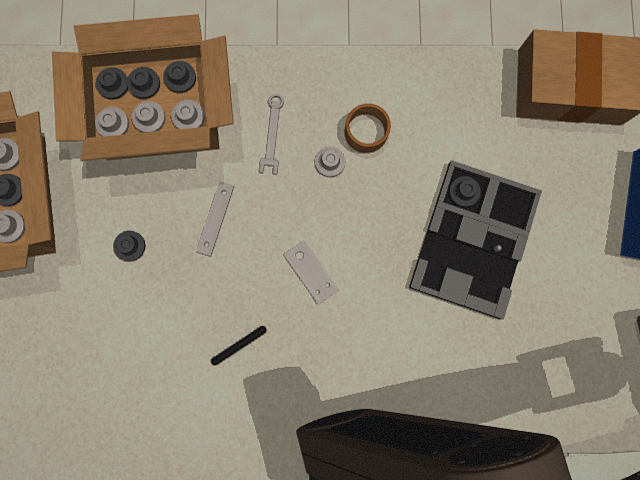

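View pics/side0.png

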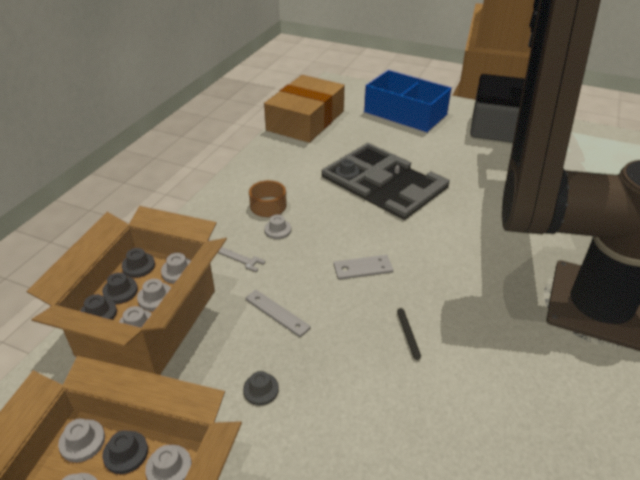

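```bash
cat > h.py <<'E'
import numpy as np, cv2
from scipy.spatial.transform import Rotation as R
from plant import ctrl
def grab(n): return ctrl.read_camera(n)
def ray(c,uv,z):
    uv=np.atleast_2d(np.asarray(uv,float)); K=c["camera_matrix"]
    d=np.c_[uv,np.ones(len(uv))]@np.linalg.inv(K).T@R.from_quat(c["orientation"]).as_matrix().T
    o=np.asarray(c["xyz"]); return o+d*((z-o[2])/d[:,2])[:,None]
def proj(c,p):
    p=(np.atleast_2d(p)-c["xyz"])@R.from_quat(c["orientation"]).as_matrix(); q=p@c["camera_matrix"].T
    return q[:,:2]/q[:,2:]
E
python3 - <<'E'
from h import *
c=grab("top"); im=c["pixels"]; hsv=cv2.cvtColor(im,cv2.COLOR_RGB2HSV)
for p in [(215,230),(320,280),(250,230),(380,220)]: print(hsv[p[1]-1:p[1]+2,p[0]-1:p[0]+2].reshape(-1,3).mean(0))
m=((hsv[...,1]<25)&(hsv[...,2]>90)).astype(np.uint8)
m=cv2.morphologyEx(cv2.medianBlur(m,3),cv2.MORPH_OPEN,np.ones((3,3)))
cs,_=cv2.findContours(m,cv2.RETR_EXTERNAL,cv2.CHAIN_APPROX_NONE)
for k in cs:
    if 500<cv2.contourArea(k)<6000:
        u,v=cv2.minAreaRect(k)[0]
        if not(180<u<350 and 170<v<310):continue
        w=ray(c,k[:,0,:],.008)[:,:2]*1000
        r=cv2.minAreaRect(w.astype(np.float32)); b=cv2.boxPoints(r)
        print((u,v),cv2.contourArea(k),"rect mm",r); 
# strap/plate holes
crop=im[150:330,400:550]; 
cv2.imwrite("pics/tray1.png",cv2.resize(crop,None,fx=3.3,fy=3.3,interpolation=cv2.INTER_CUBIC)[:,:,::-1])
E
```

```text
[ 13.88888889  24.         152.88888889]
[ 14.11111111  25.22222222 161.        ]
[ 20.66666667  42.22222222 169.44444444]
[ 22.88888889  39.11111111 172.44444444]
(312.8051452636719, 274.7837829589844) 717.0 rect mm ((468.7003479003906, 86.12763977050781), (102.39859771728516, 48.36439514160156), 35.09681701660156)
```

View pics/tray1.png

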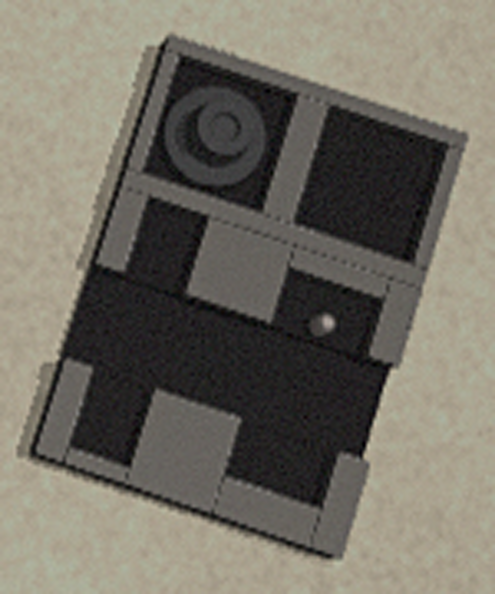

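```bash
cat >> h.py <<'E'
def fit2d(src,dst):
    src,dst=np.asarray(src,float),np.asarray(dst,float); a,b=src-src.mean(0),dst-dst.mean(0)
    th=np.arctan2((a[:,0]*b[:,1]-a[:,1]*b[:,0]).sum(),(a*b).sum()); Q=np.array([[np.cos(th),-np.sin(th)],[np.sin(th),np.cos(th)]])
    t=dst.mean(0)-Q@src.mean(0); return th,Q,t,dst-(src@Q.T+t)
E
python3 - <<'E'
from h import *
c=grab("top"); im=c["pixels"]; g=cv2.cvtColor(im,cv2.COLOR_RGB2GRAY)
zp=np.array([(172,38),(467,135),(340,557),(187,290),(273,322),(150,388),(243,415),(208,215),(290,248),(178,57),(300,95),(327,103),(448,145),(417,262)],float)
tr=np.array([(135,95),(135,-95),(-135,-95),(-15,39),(-15,-15),(-75,39),(-75,-15)],float)
p=((zp+.5)/3.3-.5+[400,150]).astype(np.float32)
p2=cv2.cornerSubPix(g,p.copy().reshape(-1,1,2),(3,3),(-1,-1),(3,50,.01)).reshape(-1,2)
print(np.abs(p2-p).max(1).round(2))
for q in(p,p2):
    th,Q,t,res=fit2d(tr,ray(c,q[:7],.024)[:,:2]*1000); print(th,t,"\n",res.round(1))
    print("pin",Q@[-5,-45]+t,"strap_bed",Q@[-45,58]+t,"plate c",Q@[-45,-45]+t)
    # pin tip
print("pin from tip", ray(c,(322.5/3.3-.35+400,322/3.3-.35+150),.030)*1000)
f=cv2.bilateralFilter(im,9,40,5); hsv=cv2.cvtColor(cv2.GaussianBlur(f,(3,3),0),cv2.COLOR_RGB2HSV)
m=((hsv[...,1]<33)&(hsv[...,2]>80)).astype(np.uint8)
m=cv2.morphologyEx(m,cv2.MORPH_OPEN,np.ones((3,3)))
cs,h=cv2.findContours(m,cv2.RETR_CCOMP,cv2.CHAIN_APPROX_NONE)
for k in cs:
    (u,v),wh,a=cv2.minAreaRect(k)
    if not(180<u<350 and 170<v<310) or min(wh)<2:continue
    w=ray(c,k[:,0,:],.008)[:,:2]*1000
    r=cv2.minAreaRect(w.astype(np.float32)); M=cv2.moments(w.astype(np.float32))
    print((round(u,1),round(v,1)),cv2.contourArea(k),"rect mm",np.round(r[0],1),np.round(r[1],1),round(r[2],1),"cent",M["m10"]/(M["m00"]+1e-9),M["m01"]/(M["m00"]+1e-9))
z=np.hstack([im[170:270,180:260],im[230:310,270:350][:80].copy() if 0 else im[225:325,270:350]])
cv2.imwrite("pics/parts1.png",cv2.resize(z,None,fx=5,fy=5,interpolation=cv2.INTER_CUBIC)[:,:,::-1])
E
```

```text
[1.49 0.48 0.21 0.93 0.85 1.61 0.95 0.2  1.2  0.89 0.74 0.77 0.32 0.  ]
-0.34264740433198143 [ 538.86352446 -237.40223415] 
 [[-3.4 -0.7]
 [-0.3  1.5]
 [ 1.   0.6]
 [ 1.6 -1.5]
 [ 0.3 -1.3]
 [-0.5  2.6]
 [ 1.3 -1.1]]
pin [ 519.03500222 -278.10640723] strap_bed [ 515.96638537 -167.65468207] plate c [ 481.36026272 -264.6671363 ]
-0.3408227306233452 [ 538.70078069 -237.24874788] 
 [[-0.1 -0.3]
 [ 0.1  0.2]
 [ 0.7  0.6]
 [ 0.  -0. ]
 [ 0.   0.3]
 [-0.4 -0.6]
 [-0.4 -0.1]]
pin [ 518.94656325 -277.98903376] strap_bed [ 515.67641326 -167.54309169] plate c [ 481.24736419 -264.61852927]
pin from tip [[ 519.11308199 -275.52801018   30.        ]]
(348.0, 291.0) 4.0 rect mm [436.1  16.9] [4.  3.9] 89.8 cent 436.1318747218137 16.88973959318855
(349.5, 274.5) 14.0 rect mm [468.7  13.5] [ 5.9 10. ] 89.2 cent 468.69043177452784 13.481441469158515
(345.0, 256.0) 8.0 rect mm [505.5  21.9] [8. 4.] 89.8 cent 505.53781712355277 21.91069949172869
(333.5, 254.0) 11.5 rect mm [509.6  44.7] [6. 8.] 89.4 cent 509.76637202369943 44.60831932280063
(311.2, 270.7) 1545.5 rect mm [476.7  89.4] [123.1  55.6] 34.8 cent 475.47526468068486 89.30604096787488
(299.8, 255.3) 35.5 rect mm [507.4 111.7] [14.1 12.7] 44.7 cent 507.5510530317261 111.85059970827888
(214.7, 218.1) 1111.0 rect mm [583.5 281.5] [ 33.9 152. ] 72.4 cent 583.5437069537311 280.9274082401703
(207.0, 243.5) 4.0 rect mm [531.5 295.8] [4.3 4.2] 45.1 cent 531.5381229875484 295.8437558247859
(224.3, 192.3) 5.5 rect mm [635.5 263.3] [4.3 5.8] 46.0 cent 635.3897403230508 263.1337310250564
```

View pics/parts1.png

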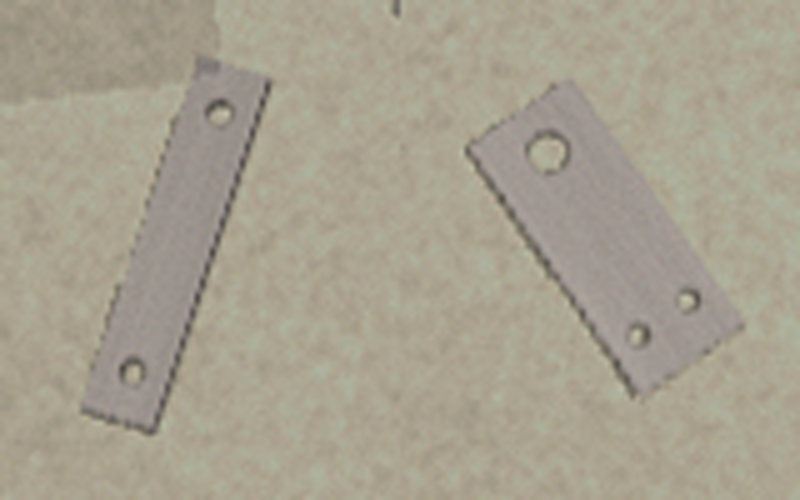

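```bash
cat >> h.py <<'E'
def delta(x,y,z,psi):
    s=ctrl.get_state(); Q=R.from_quat(s["tcp_rot"]); T=R.from_euler("z",psi)*R.from_euler("x",np.pi)
    d=Q.inv().apply(np.array([x,y,z])-s["eef_pos"]); r=(Q.inv()*T).as_rotvec()
    print("t",round(s["time"],2),"pos",s["eef_pos"].round(4),"d",d.round(4),"r",r.round(4),"F",s["contact_force"].round(1),"open",round(s["opening"],3))
E
python3 -c "
from h import *
delta(.475,.089,.09,.607)"
```

```text
t 0.2 pos [ 0.2651 -0.6203  0.2304] d [ 0.4716 -0.5696  0.1414] r [-0.0015 -0.0004 -0.2032] F [ 0.6 -0.4  0.9] open 1.002
```
Straight line path start (0.265,-0.62) to (0.475,.089) passes over radius min? Distance of the line from origin: direction (0.21,0.71)/0.74; normal distance = |0.265*0.71 - (-0.62)*0.21|/0.74 = (0.188+0.130)/.74=0.43. just at reach limit 0.425 (tool down). Close; go around via waypoint. Also tray is at (0.54,-0.24) hub height 46 above.. z .09 lower body at 0.163 fine. Via d: halfway at x +0.08: (0.43,-0.28)... In tool axes: world (+0.165,+0.34) → tool x dir (cos.404, sin.404)=(.919,.393); tool y dir (.393,-.919). dx=.165*.919+.34*.393=.285; dy=.165*.393-.34*.919=-.248. Six rows to waypoint, then 4+ rows. I'll descend only in second part.

Careful with the scale: shifts go in cm and turns go in units of 0.1 rad. That gives: -0.57 m is -57, 0.472 m is 47.2, -0.203 rad is -2.03.

```bash
python3 inch.py '[[29,-25,4,0,0,-1,0.75],[29,-25,4,0,0,-1,0.75],[29,-25,4,0,0,-1,0.75],[29,-25,4,0,0,-1,0.75],[29,-25,4,0,0,-1,0.75],[29,-25,4,0,0,-1,0.75],[47.2,-57,10,-0.015,0,-2.03,0.75],[47.2,-57,10,-0.015,0,-2.03,0.75],[47.2,-57,10,-0.015,0,-2.03,0.75],[47.2,-57,10,-0.015,0,-2.03,0.75]]' 60
python3 -c "
from h import *
delta(.475,.089,.05,.607)"
```

```text
time: 1.45
eef_pos: [0.4593, -0.0389, 0.1524]
tcp_rot: [0.954, 0.299, 0.001, 0.001]
contact_force: [0.6, -0.4, 0.7]
opening: 0.753
finger_force: 0.0
t 1.45 pos [ 0.4593 -0.0389  0.1524] d [ 0.0857 -0.0964  0.1022] r [ 0.0022 -0.0005 -0.0006] F [ 0.6 -0.4  0.7] open 0.753
```

Scaled: 0.1 m is 10, -0.0964 m is -9.64.

```bash
python3 inch.py '[[8.57,-9.64,10,0,0,0,0.75],[8.57,-9.64,10,0,0,0,0.75],[8.57,-9.64,10,0,0,0,0.75],[8.57,-9.64,10,0,0,0,0.75],[8.57,-9.64,10,0,0,0,0.75]]'
python3 - <<'E'
from h import *
delta(.475,.089,.004,.607)
c=grab("side"); s=ctrl.get_state()
u,v=proj(c,s["eef_pos"])[0]; print(u,v); u,v=int(u),int(v)
cv2.imwrite("pics/s2.png",cv2.resize(c["pixels"][v-60:v+60,u-80:u+80],None,fx=5,fy=5,interpolation=cv2.INTER_CUBIC)[:,:,::-1])
E
```

```text
time: 2.08
eef_pos: [0.4754, 0.0868, 0.0528]
tcp_rot: [0.954, 0.299, 0.001, 0.001]
contact_force: [-0.2, 0.0, 1.3]
opening: 0.755
finger_force: 0.0
t 2.08 pos [0.4754 0.0868 0.0528] d [ 0.0009 -0.0021  0.0488] r [ 0.0022 -0.0004  0.0001] F [-0.2  0.   1.3] open 0.755
364.2902743568226 247.05899719824188
```

View pics/s2.png

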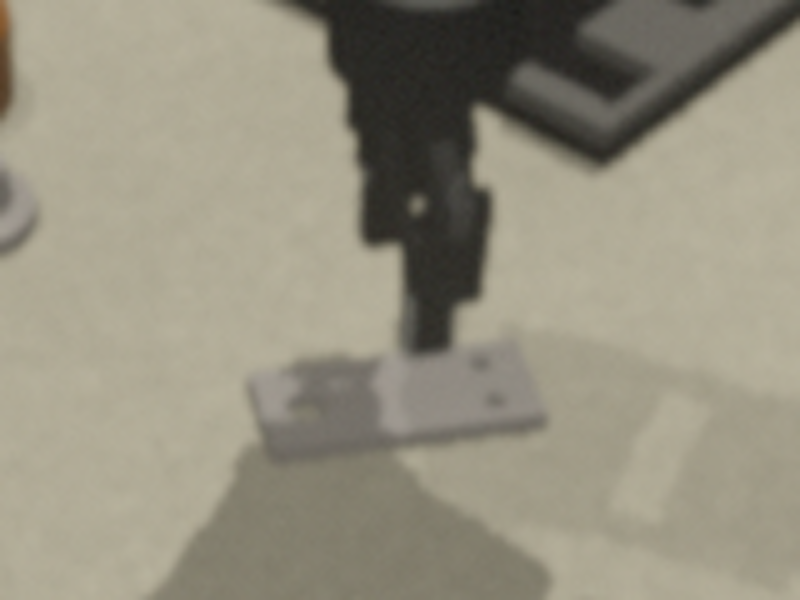

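```bash
python3 - <<'E'
from h import *
c=grab("side"); p=ctrl.get_state()["eef_pos"]; t=np.array([.570,-.821,0])
for z in (0,.005,.01,.015): print(z,[((proj(c,p+k*t+[0,0,z])[0]-[284,187])*5).round() for k in(-.032,-.039,.032,.039)])
E
```

```text
0 [array([421., 350.]), array([425., 361.]), array([383., 251.]), array([379., 241.])]
0.005 [array([421., 341.]), array([426., 352.]), array([383., 242.]), array([379., 232.])]
0.01 [array([422., 331.]), array([426., 343.]), array([384., 233.]), array([380., 223.])]
0.015 [array([423., 322.]), array([427., 334.]), array([384., 224.]), array([380., 214.])]
```

Scaled: -0.002 m is -0.2, 0.001 m is 0.1, -0.002 rad is -0.02.

```bash
python3 inch.py '[[0.1,-0.2,4,0,0,0,0.75],[0.1,-0.2,5.15,-0.02,0,0,0.72],[0.1,-0.2,5.15,-0.02,0,0,0.7],[0.1,-0.2,5.15,-0.02,0,0,0.68]]'
python3 -c "
from h import *
delta(.475,.089,.0,.607)"
```

```text
time: 2.68
eef_pos: [0.4757, 0.089, 0.002]
tcp_rot: [0.954, 0.299, 0.002, 0.002]
contact_force: [1.4, 0.5, -0.1]
opening: 0.68
finger_force: 0.0
t 2.67 pos [0.4757 0.089  0.002 ] d [-0.0006 -0.0005  0.002 ] r [ 0.0048 -0.0016 -0.0007] F [ 1.4  0.5 -0.1] open 0.68
```

Scaled: 0.0015 m is 0.15, 0.0048 rad is 0.048.

```bash
python3 inch.py '[[0,0,0.15,0.048,-0.016,0,0.66],[0,0,0.15,0.048,-0.016,0,0.5],[0,0,0.15,0.048,-0.016,0,0.4],[0,0,0.15,0.048,-0.016,0,0.4],[0,0,0.15,0.048,-0.016,0,0.4]]' 60
python3 -c "
from h import *
delta(.475,.089,.0,.607)"
```

```text
time: 3.3
eef_pos: [0.4756, 0.0893, 0.0007]
tcp_rot: [0.954, 0.299, -0.0, -0.0]
contact_force: [-1.6, -0.4, 4.9]
opening: 0.555
finger_force: 61.1
t 3.3 pos [0.4756 0.0893 0.0007] d [-0.0006 -0.0001  0.0007] r [-0.0004  0.0006 -0.0001] F [-1.6 -0.4  4.9] open 0.555
```

Scaled: -0.08 m is -8, -0.06 m is -6.

```bash
python3 inch.py '[[0,0,-2,0,0,0,0.4],[0,0,-6,0,0,0,0.4],[0,0,-8,0,0,0,0.4],[0,0,-8,0,0,0,0.4]]'
python3 - <<'E'
from h import *
delta(.4812,-.2646,.08,-.341)
c=grab("side"); s=ctrl.get_state()
u,v=proj(c,s["eef_pos"])[0].astype(int); 
cv2.imwrite("pics/s3.png",cv2.resize(c["pixels"][v-60:v+60,u-80:u+80],None,fx=5,fy=5,interpolation=cv2.INTER_CUBIC)[:,:,::-1])
E
```

```text
time: 3.8
eef_pos: [0.476, 0.0893, 0.0809]
tcp_rot: [0.954, 0.299, 0.001, 0.0]
contact_force: [-0.4, -0.1, -2.9]
opening: 0.556
finger_force: 63.1
t 3.8 pos [0.476  0.0893 0.0809] d [-0.1976  0.2937  0.0009] r [ 3.00e-04 -1.90e-03  9.48e-01] F [-0.4 -0.1 -2.9] open 0.556
```

View pics/s3.png

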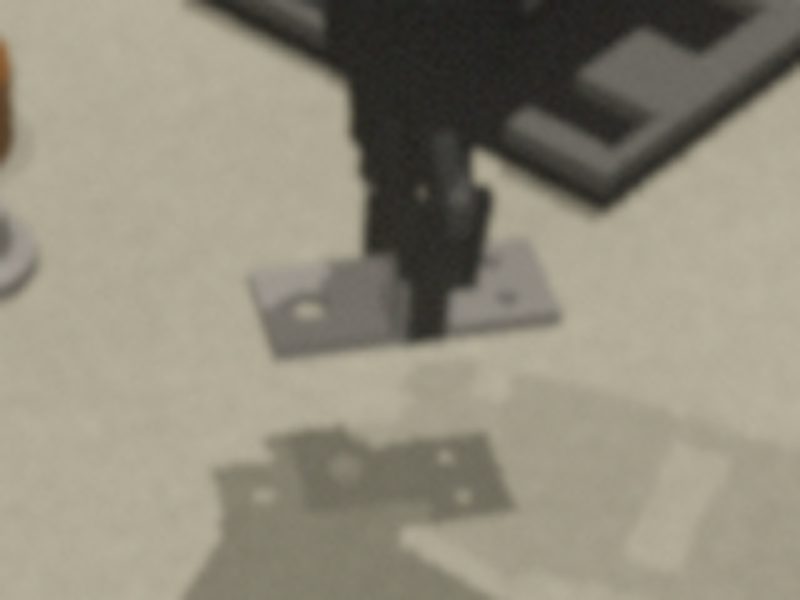

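```bash
python3 inch.py '[[-19.76,29.37,0,0,0,9.48,0.4],[-19.76,29.37,0,0,0,9.48,0.4],[-19.76,29.37,0,0,0,9.48,0.4],[-19.76,29.37,0,0,0,9.48,0.4],[-19.76,29.37,0,0,0,9.48,0.4],[-19.76,29.37,0,0,0,9.48,0.4],[-19.76,29.37,0,0,0,9.48,0.4],[-19.76,29.37,3,0,0,9.48,0.4],[-19.76,29.37,3,0,0,9.48,0.4]]'
python3 - <<'E'
from h import *
delta(.4812,-.2646,.05,-.341)
c=grab("side"); s=ctrl.get_state(); a=-.341; p=s["eef_pos"]
print("hole top exp px",(h:=proj(c,p+[.04*np.cos(a),.04*np.sin(a),.008])[0]))
print("pin tip exp px",proj(c,[[.519,-.278,.030],[.519,-.278,.024]]))
u,v=h.astype(int); print(u,v)
cv2.imwrite("pics/s4.png",cv2.resize(c["pixels"][v-50:v+50,u-65:u+65],None,fx=6,fy=6,interpolation=cv2.INTER_CUBIC)[:,:,::-1])
E
```

```text
time: 4.97
eef_pos: [0.4769, -0.2614, 0.0451]
tcp_rot: [0.986, -0.169, -0.005, -0.002]
contact_force: [-0.7, 0.2, -2.8]
opening: 0.562
finger_force: 63.2
t 4.97 pos [ 0.4769 -0.2614  0.0451] d [ 0.0051  0.0016 -0.0049] r [-0.003   0.0115  0.0005] F [-0.7  0.2 -2.8] open 0.562
hole top exp px [399.08554785 157.47361774]
pin tip exp px [[397.30377512 165.00857998]
 [397.09622174 166.9728194 ]]
399 157
```

View pics/s4.png

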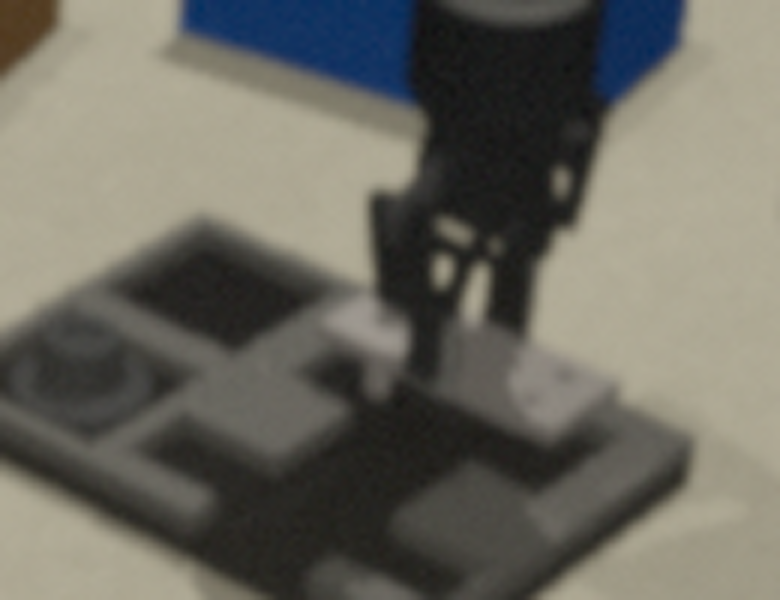

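Scaled: 0.0051 m is 0.51, 0.0016 m is 0.16, 0.0115 rad is 0.115.

```bash
python3 inch.py '[[0.51,0.16,-0.5,-0.03,0.115,0,0.4],[0.51,0.16,-0.5,-0.03,0.115,0,0.4],[0.51,0.16,-0.5,-0.03,0.115,0,0.4]]' >/dev/null
python3 - <<'E'
from h import *
delta(.4812,-.2646,.032,-.341)
c=grab("top"); s=ctrl.get_state(); a=-.341; p=s["eef_pos"]
f=lambda x,y:p+[x*np.cos(a)-y*np.sin(a),x*np.sin(a)+y*np.cos(a),.008]
print("hole top exp px",(h:=proj(c,f(.04,0))[0]),proj(c,[f(.06,.025),f(.06,-.025),f(-.06,-.025),f(-.06,.025)]).round(1).tolist())
u,v=proj(c,p)[0].astype(int); print(u,v)
cv2.imwrite("pics/t4.png",cv2.resize(c["pixels"][v-50:v+50,u-65:u+65],None,fx=6,fy=6,interpolation=cv2.INTER_CUBIC)[:,:,::-1])
E
```

```text
t 5.4 pos [ 0.4847 -0.2681  0.0553] d [-0.0048 -0.0022  0.0232] r [ 0.0042 -0.011   0.0001] F [ 0.4  0.1 -3.2] open 0.558
hole top exp px [505.68741251 243.32122249] [[496.2, 229.3], [521.2, 237.8], [503.2, 297.3], [477.9, 288.5]]
498 263
```

View pics/t4.png

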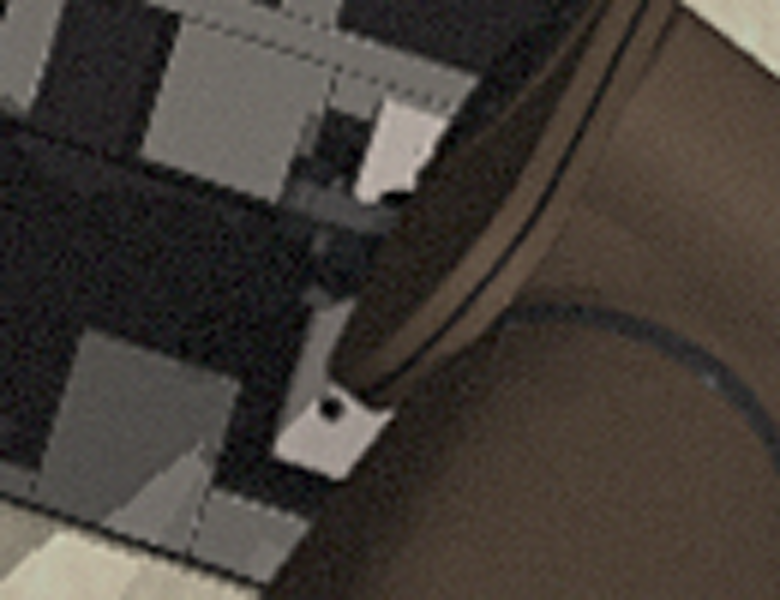

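```bash
python3 inch.py '[[-0.48,-0.22,1.5,0.042,-0.11,0,0.4],[-0.48,-0.22,2,0.042,-0.11,0,0.4],[-0.48,-0.22,2,0.042,-0.11,0,0.4],[-0.48,-0.22,2,0.042,-0.11,0,0.4]]' 
python3 -c "
from h import *
delta(.4812,-.2646,.025,-.341)"
```

```text
time: 5.95
eef_pos: [0.4806, -0.2645, 0.0342]
tcp_rot: [0.985, -0.17, -0.001, -0.0]
contact_force: [0.2, -0.1, -2.2]
opening: 0.558
finger_force: 63.2
t 5.95 pos [ 0.4806 -0.2645  0.0342] d [ 0.0006 -0.0001  0.0092] r [-0.0005  0.0015 -0.0002] F [ 0.2 -0.1 -2.2] open 0.558
```

Plate underside ~34 mm, pin tip 30 mm. Descend slowly.

```bash
for i in 1 2; do python3 inch.py '[[0.03,0,0.2,0,0.008,0,0.4],[0.03,0,0.4,0,0.008,0,0.4],[0.03,0,0.4,0,0.008,0,0.4]]' | egrep 'eef|force|opening'; done
python3 -c "
from h import *
delta(.4812,-.2646,.0127,-.341)"
```

```text
eef_pos: [0.4807, -0.2644, 0.03]
contact_force: [-0.7, -0.9, -3.5]
opening: 0.557
finger_force: 63.3
eef_pos: [0.4809, -0.2644, 0.0259]
contact_force: [0.3, -0.5, -2.9]
opening: 0.554
finger_force: 63.3
t 6.7 pos [ 0.4809 -0.2644  0.0259] d [0.0003 0.0001 0.0132] r [-0.0008  0.0006 -0.0002] F [ 0.3 -0.5 -2.9] open 0.554
```

```bash
for i in 1 2; do python3 inch.py '[[0.02,0,0.2,-0.004,0,0,0.4],[0.02,0,0.4,-0.004,0,0,0.4],[0.02,0,0.4,-0.004,0,0,0.4]]' | egrep 'eef|force|opening|rot'; done
```

```text
eef_pos: [0.4811, -0.2644, 0.0219]
tcp_rot: [0.985, -0.17, -0.0, -0.0]
contact_force: [0.9, 0.1, -3.3]
opening: 0.559
finger_force: 63.3
eef_pos: [0.4813, -0.2645, 0.0179]
tcp_rot: [0.985, -0.17, -0.0, -0.0]
contact_force: [0.6, 0.6, -3.1]
opening: 0.556
finger_force: 63.3
```

Going down cleanly over the pin; continue to the floor.

```bash
for i in 1 2; do python3 inch.py '[[0,0,0.1,0,0,0,0.4],[0,0,0.2,0,0,0,0.4],[0,0,0.27,0,0,0,0.4],[0,0,0.27,0,0,0,0.4]]' | egrep 'eef|force|opening|rot'; done
```

```text
eef_pos: [0.4814, -0.2646, 0.0154]
tcp_rot: [0.985, -0.17, -0.0, 0.0]
contact_force: [0.0, 0.3, -2.7]
opening: 0.554
finger_force: 63.3
eef_pos: [0.4815, -0.2647, 0.0128]
tcp_rot: [0.985, -0.17, -0.0, 0.0]
contact_force: [0.1, 0.2, -2.5]
opening: 0.559
finger_force: 63.3
```

Scaled: 0.001 m is 0.1.

```bash
python3 inch.py '[[0,0,0.1,0,0,0,0.4],[0,0,0.1,0,0,0,0.4],[0,0,0.1,0,0,0,0.4]]' | egrep 'eef|force'; 
```

```text
eef_pos: [0.4815, -0.2647, 0.0127]
contact_force: [-3.5, 1.9, 5.4]
finger_force: 64.2
```

Scaled: -0.08 m is -8, -0.05 m is -5.

```bash
python3 inch.py '[[0,0,0,0,0,0,0.6],[0,0,0,0,0,0,0.75],[0,0,0,0,0,0,0.75],[0,0,-1,0,0,0,0.75],[0,0,-5,0,0,0,0.75],[0,0,-8,0,0,0,0.75],[0,0,-8,0,0,0,0.75]]'
python3 -c "
from h import *
delta(.5835,.280,.09,-.304)"
```

```text
time: 9.7
eef_pos: [0.4835, -0.2662, 0.0955]
tcp_rot: [0.985, -0.17, 0.003, 0.002]
contact_force: [-0.8, -0.1, 0.0]
opening: 0.749
finger_force: 0.0
t 9.7 pos [ 0.4835 -0.2662  0.0955] d [-0.0885 -0.5482  0.0033] r [ 0.0029 -0.0071 -0.0371] F [-0.8 -0.1  0. ] open 0.749
```

```bash
python3 inch.py '[[-8.85,-54.82,1,0,0,-0.37,0.6],[-8.85,-54.82,1,0,0,-0.37,0.6],[-8.85,-54.82,1,0,0,-0.37,0.6],[-8.85,-54.82,1,0,0,-0.37,0.6],[-8.85,-54.82,1,0,0,-0.37,0.6],[-8.85,-54.82,1,0,0,-0.37,0.6],[-8.85,-54.82,1,0,0,-0.37,0.6],[-8.85,-54.82,1,0,0,-0.37,0.6],[-8.85,-54.82,1,0,0,-0.37,0.6],[-8.85,-54.82,1,0,0,-0.37,0.6]]' >/dev/null;  python3 inch.py '[[0,0,0,0,0,0,0.6],[0,0,0,0,0,0,0.6],[0,0,0,0,0,0,0.6]]'
python3 - <<'E'
from h import *
delta(.5835,.280,.01,-.304)
c=grab("top"); im=c["pixels"]
# plate check: large-hole/pin & plate corners, strap pose again
f=cv2.bilateralFilter(im,9,40,5); hsv=cv2.cvtColor(cv2.GaussianBlur(f,(3,3),0),cv2.COLOR_RGB2HSV)
m=((hsv[...,1]<33)&(hsv[...,2]>125)).astype(np.uint8); m[:, :420]=0; m[:,560:]=0
cs,_=cv2.findContours(m,cv2.RETR_EXTERNAL,cv2.CHAIN_APPROX_NONE); k=max(cs,key=cv2.contourArea)
print(cv2.minAreaRect((ray(c,k[:,0,:],.020)[:,:2]*1000).astype(np.float32)))
a=cv2.resize(im[200:300,440:540],None,fx=4,fy=4,interpolation=cv2.INTER_CUBIC); b=cv2.resize(im[170:270,170:270],None,fx=4,fy=4,interpolation=cv2.INTER_CUBIC)
cv2.imwrite("pics/t5.png",np.hstack([a,b])[:,:,::-1])
E
```

```text
time: 11.32
eef_pos: [0.5815, 0.2802, 0.0816]
tcp_rot: [0.988, -0.152, -0.0, 0.0]
contact_force: [0.9, 0.3, -0.4]
opening: 0.605
finger_force: 0.0
t 11.32 pos [0.5815 0.2802 0.0816] d [ 0.002  -0.0004  0.0716] r [ 0.0005  0.0002 -0.002 ] F [ 0.9  0.3 -0.4] open 0.605
((482.10565185546875, -265.5859375), (49.92131042480469, 119.80615234375), 70.45130920410156)
```

View pics/t5.png

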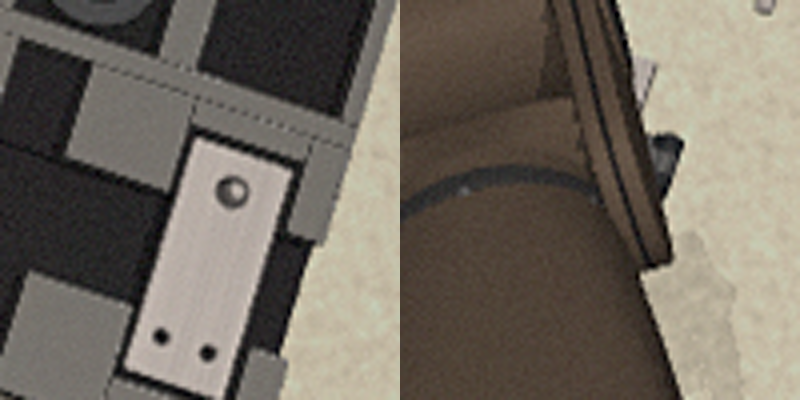

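```bash
python3 inch.py '[[0.2,0,5,0,0,-0.02,0.6],[0.2,0,7.8,0,0,-0.02,0.55],[0.2,0,7.95,0,0,-0.02,0.5],[0.2,0,7.95,0,0,-0.02,0.5],[0.2,0,7.95,0,0,-0.02,0.2],[0.2,0,7.95,0,0,-0.02,0.2],[0.2,0,7.95,0,0,-0.02,0.2],[0.2,0,7.95,0,0,-0.02,0.2]]' 60
```

```text
time: 12.38
eef_pos: [0.5847, 0.2812, 0.0043]
tcp_rot: [0.989, -0.15, 0.001, -0.0]
contact_force: [-1.2, -1.1, 6.4]
opening: 0.319
finger_force: 59.1
```

Scaled: -0.08 m is -8, -0.06 m is -6.

```bash
python3 inch.py '[[0,0,-2,0,0,0,0.2],[0,0,-6,0,0,0,0.2],[0,0,-8,0,0,0,0.2],[0,0,-8,0,0,0,0.2],[0,0,-8,0,0,0,0.2]]'
python3 - <<'E'
from h import *
delta(.5157,-.1675,.08,-.341)
c=grab("side"); s=ctrl.get_state()
u,v=proj(c,s["eef_pos"])[0].astype(int); 
cv2.imwrite("pics/s6.png",cv2.resize(c["pixels"][v-60:v+60,u-80:u+80],None,fx=5,fy=5,interpolation=cv2.INTER_CUBIC)[:,:,::-1])
E
```

```text
time: 13.0
eef_pos: [0.5822, 0.2806, 0.0806]
tcp_rot: [0.989, -0.151, -0.001, 0.001]
contact_force: [-0.7, 0.3, -3.6]
opening: 0.318
finger_force: 59.7
t 13.0 pos [0.5822 0.2806 0.0806] d [0.0699 0.4476 0.0012] r [0.0019 0.0023 0.0388] F [-0.7  0.3 -3.6] open 0.318
```

View pics/s6.png

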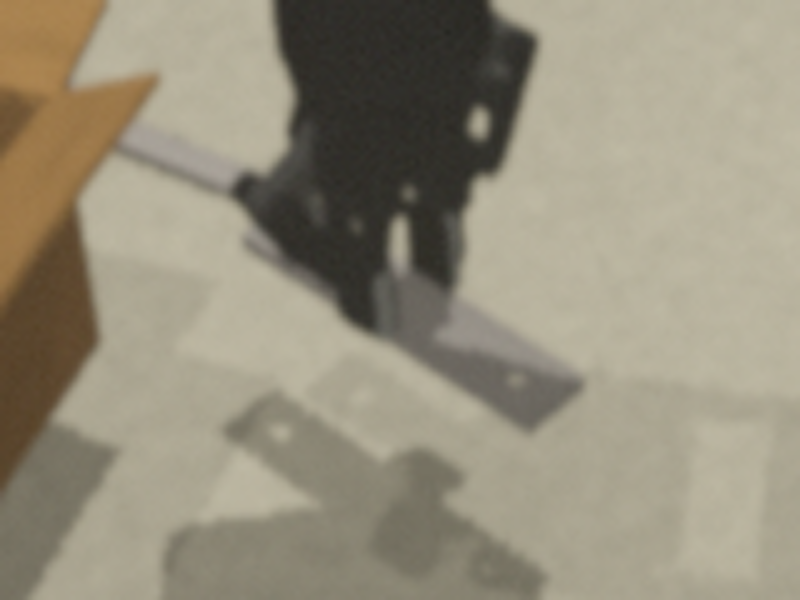

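Scaled: 0.4476 m is 44.76, 0.07 m is 7, 0.039 rad is 0.39.

```bash
python3 inch.py '[[7,44.76,0,0,0,0.39,0.2],[7,44.76,0,0,0,0.39,0.2],[7,44.76,0,0,0,0.39,0.2],[7,44.76,0,0,0,0.39,0.2],[7,44.76,0,0,0,0.39,0.2],[7,44.76,0,0,0,0.39,0.2],[7,44.76,0,0,0,0.39,0.2],[7,44.76,0,0,0,0.39,0.2],[7,44.76,0,0,0,0.39,0.2],[7,44.76,2,0,0,0.39,0.2]]' >/dev/null;  python3 inch.py '[[0,0,0,0,0,0,0.2],[0,0,0,0,0,0,0.2],[0,0,0,0,0,0,0.2],[0,0,0,0,0,0,0.2]]'
python3 - <<'E'
from h import *
delta(.5165,-.1678,.05,-.341)
c=grab("top"); im=c["pixels"]
f=cv2.bilateralFilter(im,9,40,5); hsv=cv2.cvtColor(cv2.GaussianBlur(f,(3,3),0),cv2.COLOR_RGB2HSV)
s=ctrl.get_state(); a=-.341; p=s["eef_pos"]
g=lambda x,y:p+[x*np.cos(a)-y*np.sin(a),x*np.sin(a)+y*np.cos(a),.004]
print(proj(c,[g(.075,.015),g(.075,-.015),g(-.075,-.015),g(-.075,.015)]).round(1).tolist())
cv2.imwrite("pics/t7.png",cv2.resize(im[180:310,400:540],None,fx=4.5,fy=4.5,interpolation=cv2.INTER_CUBIC)[:,:,::-1])
E
```

```text
time: 14.8
eef_pos: [0.5175, -0.1671, 0.0629]
tcp_rot: [0.986, -0.17, 0.001, 0.0]
contact_force: [-0.4, 0.7, -2.8]
opening: 0.314
finger_force: 60.1
t 14.8 pos [ 0.5175 -0.1671  0.0629] d [-0.0007  0.001   0.0129] r [ 0.0004 -0.0012  0.0002] F [-0.4  0.7 -2.8] open 0.314
[[450.8, 206.6], [465.7, 211.7], [442.2, 285.7], [427.0, 280.4]]
```

View pics/t7.png

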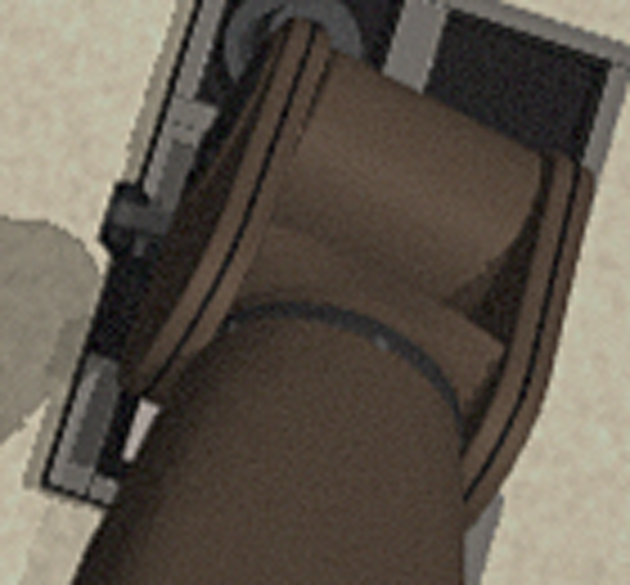

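```bash
python3 inch.py '[[0.05,0.1,1.5,0,0,0,0.2],[0.05,0.1,3,0,-0.01,0,0.2],[0.05,0.1,3.3,0,-0.01,0,0.2],[0.05,0.1,3.3,0,-0.01,0,0.2]]' >/dev/null
for i in 1 2 3; do python3 inch.py '[[0,0,0.2,0,0,0,0.2],[0,0,0.4,0,0,0,0.2],[0,0,0.4,0,0,0,0.2]]' | egrep 'eef|contact|rot'; done
```

```text
eef_pos: [0.5172, -0.1683, 0.0253]
tcp_rot: [0.985, -0.17, -0.0, 0.0]
contact_force: [-0.5, 0.9, -3.5]
eef_pos: [0.517, -0.1682, 0.021]
tcp_rot: [0.985, -0.17, -0.001, -0.0]
contact_force: [0.0, -1.1, -3.5]
eef_pos: [0.517, -0.1682, 0.017]
tcp_rot: [0.985, -0.17, -0.001, -0.0]
contact_force: [-0.1, -0.4, -3.3]
```

```bash
for i in 1 2 3; do python3 inch.py '[[0,0,0.1,0,0,0,0.2],[0,0,0.1,0,0,0,0.2],[0,0,0.1,0,0,0,0.2]]' | egrep 'eef|contact'; done
```

```text
eef_pos: [0.5173, -0.1684, 0.0164]
contact_force: [-0.2, 0.4, -2.0]
eef_pos: [0.5173, -0.1684, 0.0163]
contact_force: [-3.2, 0.8, 6.0]
eef_pos: [0.5173, -0.1684, 0.0163]
contact_force: [-6.2, 2.4, 12.0]
```

```bash
python3 inch.py '[[0,0,-0.1,0,0,0,0.4],[0,0,-0.1,0,0,0,0.55],[0,0,-0.1,0,0,0,0.55],[0,0,-2,0,0,0,0.55],[0,0,-6,0,0,0,0.55],[0,0,-12,0,0,0,0.55],[0,0,-15,0,0,0,0.55],[0,0,-15,0,0,0,0.55]]'; python3 inch.py '[[-10,30,-15,0,0,0,0.55],[-10,30,-15,0,0,0,0.55],[-10,30,-15,0,0,0,0.55],[-10,30,-15,0,0,0,0.55],[-10,30,-15,0,0,0,0.55],[-10,30,-15,0,0,0,0.55],[-10,30,-15,0,0,0,0.55],[-10,30,-15,0,0,0,0.55]]'
python3 - <<'E'
from h import *
c=grab("top"); im=c["pixels"]
f=cv2.bilateralFilter(im,9,40,5); hsv=cv2.cvtColor(cv2.GaussianBlur(f,(3,3),0),cv2.COLOR_RGB2HSV)
m=((hsv[...,1]<33)&(hsv[...,2]>125)).astype(np.uint8); m[:, :420]=0; m[:,530:]=0
cs,_=cv2.findContours(m,cv2.RETR_EXTERNAL,cv2.CHAIN_APPROX_NONE)
a=-.341;Q=np.array([[np.cos(a),-np.sin(a)],[np.sin(a),np.cos(a)]])
for k in sorted(cs,key=cv2.contourArea)[-2:]:
    r=cv2.minAreaRect((ray(c,k[:,0,:],.020)[:,:2]*1000).astype(np.float32)); print(r,"tray xy",Q.T@(np.array(r[0])-[538.7,-237.25]))
cv2.imwrite("pics/t8.png",cv2.resize(im[150:330,400:560],None,fx=3.3,fy=3.3,interpolation=cv2.INTER_CUBIC)[:,:,::-1])
E
```

```text
time: 18.6
eef_pos: [0.5195, -0.1695, 0.1691]
tcp_rot: [0.985, -0.17, 0.004, 0.001]
contact_force: [0.2, -0.3, 0.1]
opening: 0.551
finger_force: 0.0
time: 19.6
eef_pos: [0.3228, -0.4166, 0.3126]
tcp_rot: [0.985, -0.17, -0.001, -0.001]
contact_force: [-0.2, 1.0, 0.3]
opening: 0.551
finger_force: 0.0
((516.0302734375, -168.49765014648438), (28.579002380371094, 148.54510498046875), 70.41448211669922) tray xy [-44.35724609  57.21220877]
((482.1889343261719, -265.5990295410156), (48.72705078125, 118.57681274414062), 70.60713958740234) tray xy [-43.7764416  -45.61569007]
```

View pics/t8.png

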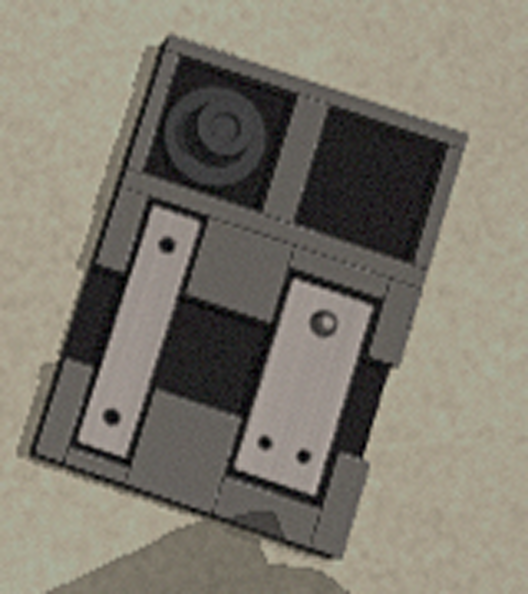

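Both parts lie in their compartments: the strap is at (140,330), centred to about 1 mm. The plate is at (303,390) with the pin through its hole at (323,322). The hub has not moved and the arm is clear, so I'm handing in.

```bash
python3 inch.py '[[0,0,0,0,0,0,0.55],[0,0,0,0,0,0,0.55]]' | head -1; python3 -c "
from plant import ctrl
print(ctrl.sign_off())"
```

```text
time: 19.9
the job is handed in; nothing more can be done
None
```

The job is handed in at about 20 s, with no result returned. The last top picture shows the strap centred in its compartment to about 1 mm and the plate seated with its large hole over the pin. The hubs, tape, wrench and marker were not touched.

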